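# Pin the hold-down arm of the movement-tray carrier

## Task

Lock the tray of watch movements into its carrier: swing the hold-down arm all the way into the fork so that the holes line up, then take the long pin (the one with the tall grip) from the pin rack and push it down through the fork and the arm's eye until its collar sits on the fork. Leave the short pin hanging in the rack.

Things in the scene. Friction and masses are not known exactly. Their poses are not given: they have to be found in the camera images.
- long_pin: Locking pin, hanging upright by its collar in a 14 mm hole of the pin rack (bridge of bare metal, 62 mm high, 50 x 210 mm, two holes 100 mm apart). Steel shaft 10 mm thick with tapered nose, steel collar 32 mm wide, black round grip 20 mm wide. Origin: on the axis at the collar's underside; shaft reaches 45 mm below, collar 5 mm above, grip from 5 to 50 mm above. z up. About 60 g.
- short_pin: The other pin in the rack, too short for the job, to be left alone: same collar and thicknesses, but its black grip is only 20 mm tall and its shaft 18 mm long. Origin on the axis at the underside of the collar, z up. Behind the rack and the carrier a long lamp hangs over the bench, from x = 0.64 m on and from 0.33 m up: cross from side to side in front of it.
- fork_hole (a point): Centre of the fork's upper 20 mm hole, on its top face, 62 mm above the bench. Fork: two 36 x 40 mm steel plates 6 mm thick, 16 mm apart, holes in line, wall on the -y side; on the robot's side of the fixed carrier (205 x 300 x 8 mm base, blue tray of movements). Free to 54 mm below this point. x points to the arm's hinge, 160 mm away; y left, where the open arm stands; z up.
- hold_arm (a joint): Flat steel arm's angle q (rad) about its upright hinge. 0: home in the fork at its end stop, its 20 mm eye in line with the fork's holes; up to 1.2 swung out. It points from the hinge along (-cos q, sin q) in fork_hole's x, y; eye 160 mm out; a black round knob to move it by, 20 mm wide, 100 mm out, from 52 to 80 mm above the bench. Stays where left (under 1 N at the knob).
There are look-alikes about, which are no part of the job. Leave any green or pink look-alike of the long_pin alone.

How it is judged:
By the outcome, as a careful person would: the job done as asked, in the order asked, and still so for the second after the job is handed in, with the robot touching nothing.
It also fails if it takes over 61 s, if anything falls off the work surface, if the arm or the gripper's body presses on something with over 40 N, if the wrist force passes 120 N, or if a joint passes its speed limit or range.

## Robot

A 7-joint arm with a two-finger parallel gripper is mounted at the origin on a cart in front of the work surface, level with it; the furniture and walls round the work are solid. World frame = base frame: x ahead of the robot, y to its left, z up, the work surface at z = 0. Lengths are in m, angles in degrees, forces in N, time in s.
With the tool pointing down it reaches from about 0.425 to 0.875 m from the base axis. Payload 4.7 kg.
Tool frame: the origin (TCP) lies on the front face of the gripper's body, between the roots of the fingers; the fingertips stand 73 mm ahead of it and the grasp point (between the pads) lies 54 mm ahead of it; z points along the fingers, y is the line along which they close (so a half turn about z gives the same grasp; the last joint's range is limited). The gripper opens to 85 mm and grips with 20 to 120 N. Pads are 22 mm wide; open, the fingers measure 114 mm over their backs; the gripper's body (76 mm by 85 mm) begins 54 mm behind the grasp point. The pads swing forward as they close: fully open they stand 13 mm farther back than shut.
Start: joints at [-69.15, 18.392, -4.016, 83.108, 1.295, 78.541, -3.26], TCP at [0.223, 0.611, 0.304] pointing down, gripper open.
Joint ranges: [-163.93, 163.93], [-17.29, 119.83], [-79.2, 71.16], [3.27, 140.29], [-89.18, 269.18], [5.43, 117.66], [-154.24, 154.24]. Speed limits (degrees/s): [147.25, 147.25, 180, 180, 180, 180, 180].

## Interface

Orientations are given as [roll, pitch, yaw] about the fixed x, y, z axes, in that order (R = Rz(yaw) Ry(pitch) Rx(roll)).
In Python, from cell import status, snapshot, camera_params, job, boxes_of, trace gives the robot as it stands.
- The arm moves only by the tool jog_arm, never from a script. Its argument "deltas" is a list of rows, each a list of 3 entries, a list of its own where there are three numbers: the shift along the tool's x, y, z as a fraction of full scale, then the turn, a rotation vector about the tool's x, y, z as a fraction of full scale, then the closure, from -1 (fully open) to 1 (shut). A call has 1 to 10 rows; each row shifts and turns the commanded pose from where the row before left it, along the tool's axes as they then stand; what a row does not reach is not made up. Full scale, the value 1, is 0.12 m for a shift and pi/2 rad for a turn. A row lasts 1/10 s, in which the tool goes at most 50 mm and 8.59 degrees, less where a joint would pass 70% of its speed; a pose out of reach is approached as far as the arm can. A call with a number of a shift or a turn outside -1 to 1 is refused whole. A call with a gripper value outside its range is refused whole. The fingers move at their own pace and stop on an object; "grip_force" is the grip in N (left out, the last holds). Time passes only in rows, so rows that do not move let the fingers close. It gives the time, the measured TCP pose, the force, the opening and the grip force at its end, in the units of the state.
- status.sense(): the state, without advancing time (a new reading comes with each control period).
- snapshot(name): name is "scene" or "top" or "wrist"; returns the picture (400x640x3 uint8, red, green, blue); there is no depth.
- camera_params(name): a dict with "intrinsics" (3x3 intrinsics, pixels), "dist" ([k1, k2, p1, p2, k3] as OpenCV has them; the pictures are not rectified), "cam_to_world" (4x4, takes a point from camera to world coordinates); the wrist camera has in their place "hand_eye" (4x4, takes a point from camera to tool coordinates, whose origin is the TCP and whose axes are the flange's). Camera axes: x right, y down, z forward; pixel columns grow to the right and rows downward; lengths in m; the calibration is good to about 2 mm. A picture is of the moment at which its call begins: read the wrist's pose just before it. camera_params takes no time and is no camera call.
- job.sign_off(): hands the job in; it is judged then, once.
Trained networks look in the newest picture that a camera, given by its name, has taken for a name from the list of things; names that differ only in an ending like _2 or _b are one class to them, and where a whole thing is asked for, a point or a joint stands for the part that bears it (a point fixed in the world has none). Each returns a list of dicts, best first, with "score" (0 to 1); they miss things now and then, are a little off and sometimes report something else, mostly with a low value. They report only what shows in the picture. A call takes as long as a camera call. They do not tell look-alikes from the thing itself.
- boxes_of(query, camera): "xyz" ([x, y, z] in m, in the coordinates of the camera as it stood for that picture, good to about 4 mm: the middle of the surface that is visible of it).
- trace(query, camera): "region" (400x640 bool, what is visible of it).
The state is a dict: "time_s": time; "qpos": joint angles; "joint_velocities": joint speeds; "tau": joint torques, N m; "position": TCP position; "tcp_rot": TCP orientation; "ft_force": force on the tool from outside, world axes, zero at the start; "moment": the same for the moment, N m; "gripper_width": finger opening in m; "grasp_force": force on a finger pad.
Only numpy, scipy, OpenCV 4.12 (cv2) and the standard library are available. Lean on these libraries where they do the work, as an engineer would, in place of code of your own. Each camera call takes 0.05 s, during which the arm holds its last target. There are 200 camera calls.

## Working session

There is one attempt and no reset: what is moved stays moved. The work goes in short steps, Python scripts to look and compute and a tool call to move; the robot and the scene stay as the last step left them, time stands still between calls to the robot, and variables do not carry over. Pictures are saved under pics/ and viewed, at most 10 in all, crops included, and the job is handed in when it is done.

Besides the shell and the picture viewer there is one more tool, called after "Call:" as a command line: name --argument value ..., lists and objects as JSON in quotes. jog_arm: Moves the arm, as the interface text tells. Shift numbers are shares of 0.12 m and turn numbers shares of pi/2 rad, none past 1 either way. Its arguments: {"type":"object","properties":{"deltas":{"type":"array","items":{"type":"array"}},"grip_force":{"type":"number"}},"required":["deltas"]}

```bash
mkdir -p pics; python3 - <<'E'
from cell import status, snapshot, camera_params, boxes_of
import cv2,numpy as np
print(status.sense())
ims=[]
for n in("scene","top"):
    im=snapshot(n); cv2.imwrite(f"pics/{n}0.png",im[:,:,::-1])
    p=camera_params(n); T=np.array(p["cam_to_world"]); print(n,np.round(p["intrinsics"],1).tolist(),np.round(p["dist"],4),np.round(T,3).tolist())
    for q in("long_pin","short_pin","fork_hole","hold_arm"):
        try:
            for d in boxes_of(q,n): print(q,round(d["score"],2),np.round(T[:3,:3]@d["xyz"]+T[:3,3],3))
        except Exception as e: print(q,e)
E
```

```text
{'time_s': 0.0, 'qpos': array([-69.14978315,  18.43892684,  -4.01626657,  83.17657461,
         1.2950172 ,  78.54300157,  -3.25939685]), 'joint_velocities': array([ 0.07866161, -0.00161815, -0.08457745,  0.02955613, -0.0736271 ,
       -0.04463429,  0.02583298]), 'tau': array([ 5.04697964e-04, -4.93581927e+01, -3.82101405e-01, -3.14332259e+01,
        1.27869452e-02,  1.12931791e-02,  4.34684523e-06]), 'position': array([0.22265394, 0.61022696, 0.30281034]), 'tcp_rot': array([-1.79886751e+02,  5.76176673e-03,  1.59960880e+02]), 'ft_force': array([-0.12552602,  0.37734697, -0.06155684]), 'moment': array([ 0.02515457, -0.02207394,  0.03485932]), 'grasp_force': 0.0, 'gripper_width': 0.08519865785817372}
scene [[468.3, 0.0, 316.4], [0.0, 468.3, 204.2], [0.0, 0.0, 1.0]] [0.0394 0.     0.     0.     0.    ] [[0.697, -0.504, 0.51, -0.256], [-0.717, -0.507, 0.479, -0.833], [0.017, -0.699, -0.715, 1.185], [0.0, 0.0, 0.0, 1.0]]
long_pin 0.57 [ 0.513 -0.302  0.085]
long_pin 0.51 [ 0.451 -0.568  0.066]
short_pin 0.46 [ 0.49 -0.2   0.07]
fork_hole 0.59 [0.496 0.208 0.017]
hold_arm 0.79 [0.511 0.27  0.054]
top [[411.2, 0.0, 316.6], [0.0, 411.2, 200.5], [0.0, 0.0, 1.0]] [-0.0613  0.      0.      0.      0.    ] [[-0.029, -0.988, 0.149, 0.342], [-1.0, 0.029, -0.006, -0.126], [0.002, -0.15, -0.989, 1.384], [0.0, 0.0, 0.0, 1.0]]
long_pin 0.57 [ 0.59  -0.263  0.066]
long_pin 0.55 [ 0.513 -0.294  0.084]
long_pin 0.5 [ 0.456 -0.56   0.066]
short_pin 0.47 [ 0.5   -0.202  0.067]
fork_hole 0.58 [0.508 0.231 0.014]
hold_arm 0.7 [0.518 0.267 0.049]
```

```bash
python3 - <<'E'
import cv2
for n in("scene","top"):
    im=cv2.imread(f"pics/{n}0.png"); cv2.imwrite(f"pics/{n}0b.png",cv2.resize(im,(800,500),interpolation=cv2.INTER_CUBIC))
E
```

```text
(no output)
```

View pics/scene0b.png

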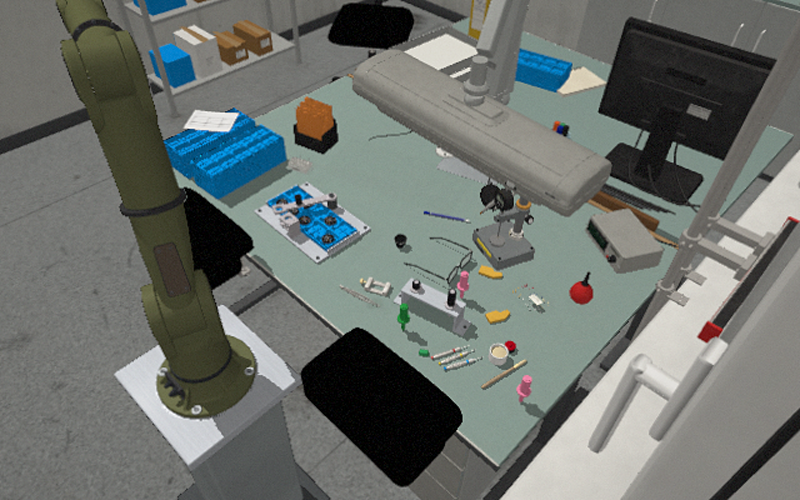

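View pics/top0b.png

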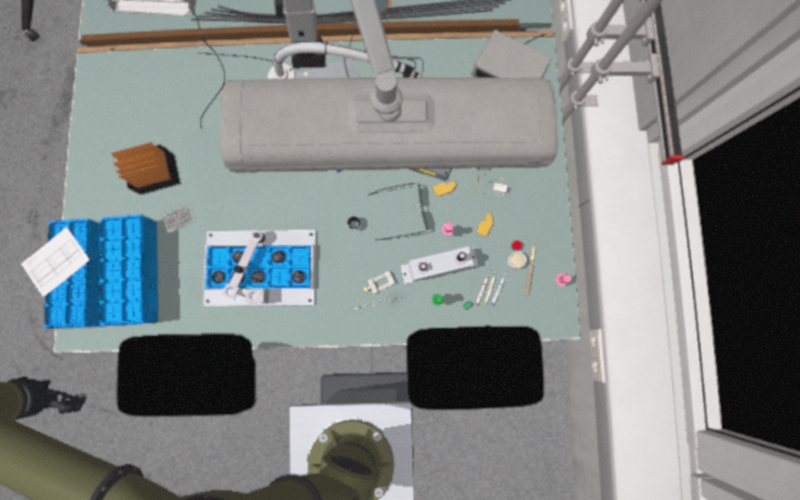

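The scene shows the carrier with the arm swung out (265-370, 185-260) and the rack (400-470, 275-335), with the tall-grip pin on the right at (451,297). Look-alikes in green and pink stand around it. In the top view the carrier is at (205-315, 230-305) and the rack pins are at (424,267) and (462,257). Next I'll crop closer.

```bash
python3 - <<'E'
import cv2,numpy as np
t=cv2.imread("pics/top0.png"); s=cv2.imread("pics/scene0.png")
a=cv2.resize(t[175:255,155:265],None,fx=3.6,fy=3.6,interpolation=cv2.INTER_CUBIC)   # carrier top
b=cv2.resize(s[140:220,195:305],None,fx=3.6,fy=3.6,interpolation=cv2.INTER_CUBIC)
c=cv2.resize(t[180:260,310:420],None,fx=3.6,fy=3.6,interpolation=cv2.INTER_CUBIC)
d=cv2.resize(s[210:290,290:400],None,fx=3.6,fy=3.6,interpolation=cv2.INTER_CUBIC)
cv2.imwrite("pics/crops.png",np.vstack([np.hstack([a,b]),np.hstack([c,d])]))
E
```

```text
(no output)
```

View pics/crops.png

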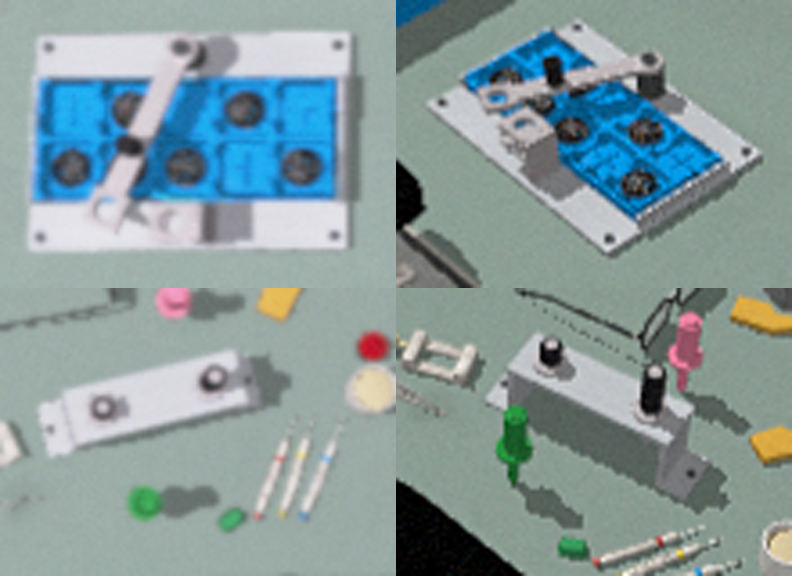

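The crops show the fork hole at (170,220) from the top and (521,121) in the scene view, and the hinge at (182,47) and (650,60). The knob top is at (130,146) and (553,62), and the long pin's grip top at (213,375) and (654,371). I'll triangulate these.

```bash
cat >h.py <<'E'
from cell import camera_params,status
import numpy as np,cv2
from scipy.spatial.transform import Rotation as R
def T(n):
    p=camera_params(n)
    if n!="wrist": return np.array(p["cam_to_world"])
    s=status.sense(); M=np.eye(4); M[:3,:3]=R.from_euler('xyz',s["tcp_rot"],degrees=True).as_matrix(); M[:3,3]=s["position"]
    return M@np.array(p["hand_eye"])
def ray(n,uv,M=None):
    p=camera_params(n); M=T(n) if M is None else M
    x=cv2.undistortPoints(np.array([[uv]],float),np.array(p["intrinsics"]),np.array(p["dist"]))[0,0]
    d=M[:3,:3]@[x[0],x[1],1]; return M[:3,3],d/np.linalg.norm(d)
def atz(n,uv,z,M=None):
    o,d=ray(n,uv,M); return o+d*(z-o[2])/d[2]
def tri(rs):
    A=sum(np.eye(3)-np.outer(d,d) for o,d in rs); b=sum((np.eye(3)-np.outer(d,d))@o for o,d in rs)
    return np.linalg.solve(A,b)
E
python3 - <<'E'
from h import *
np.set_printoptions(precision=4,suppress=True)
a=lambda u,v:(u/3.6+155-.4,v/3.6+175-.4); b=lambda u,v:((u-396)/3.6+195-.4,v/3.6+140-.4)
c=lambda u,v:(u/3.6+310-.4,(v-288)/3.6+180-.4); d=lambda u,v:((u-396)/3.6+290-.4,(v-288)/3.6+210-.4)
for n,t,s,z in[("fork",a(170,220),b(521,121),.062),("eye",a(103,210),b(492,99),.052),("knob",a(130,146),b(553,62),.08),("hinge",a(182,47),b(650,60),.065),("short",c(103,403),d(550,342),.087),("long",c(213,375),d(654,371),.112)]:
    print(n,tri([ray("top",t),ray("scene",s)]),atz("top",t,z),atz("scene",s,z))
E
```

```text
fork [0.436  0.2407 0.0647] [0.4383 0.2396 0.062 ] [0.4356 0.2453 0.062 ]
eye [0.4485 0.3078 0.044 ] [0.4497 0.3037 0.052 ] [0.4419 0.3016 0.052 ]
knob [0.5023 0.2714 0.0831] [0.5039 0.2713 0.08  ] [0.5032 0.2757 0.08  ]
hinge [0.5962 0.2337 0.0533] [0.5951 0.2296 0.065 ] [0.5863 0.2236 0.065 ]
short [ 0.4988 -0.1994  0.0898] [ 0.5012 -0.2014  0.087 ] [ 0.4984 -0.1962  0.087 ]
long [ 0.5192 -0.2958  0.1131] [ 0.5199 -0.2965  0.112 ] [ 0.5193 -0.2949  0.112 ]
```

Call:
jog_arm --deltas '[[[-0.2,-0.25,0],[0,0,-0.09],-1],[[-0.2,-0.25,0],[0,0,-0.09],-1],[[-0.224,-0.297,0],[0,0,0],-1],[[-0.224,-0.297,0],[0,0,0],-1],[[-0.224,-0.297,0],[0,0,0],-1],[[-0.224,-0.297,0],[0,0,0],-1],[[-0.224,-0.297,0],[0,0,0],-1],[[-0.224,-0.297,0],[0,0,0],-1],[[-0.224,-0.297,0],[0,0,0],-1],[[0,0,0],[0,0,0],-1]]'

```text
time_s: 1.5
position: [0.4274, 0.2717, 0.3045]
tcp_rot: [-179.9, 0.2, 175.5]
ft_force: [-0.2, 0.2, 0.8]
gripper_width: 0.0852
grasp_force: 0.0
```

```bash
python3 - <<'E'
from h import *
from cell import snapshot,boxes_of
s=status.sense(); print(s["position"],s["tcp_rot"],s["qpos"])
M=T("wrist"); np.save("M1.npy",M); im=snapshot("wrist"); cv2.imwrite("pics/w1.png",im[:,:,::-1])
print(np.round(camera_params("wrist")["hand_eye"],3).tolist(),np.round(camera_params("wrist")["intrinsics"],1).tolist())
E
```

```text
[0.42741548 0.2717302  0.30447503] [-1.79906389e+02  1.50469363e-01  1.75508319e+02] [-4.49242466e+01  6.73556366e-01  9.47730501e+00  1.03491977e+02
  5.92826180e-02  7.57883936e+01  5.00460313e+01]
[[0.001, -0.954, -0.299, 0.078], [1.0, 0.001, -0.001, -0.0], [0.001, -0.299, 0.954, -0.07], [0.0, 0.0, 0.0, 1.0]] [[359.4, 0.0, 321.6], [0.0, 359.4, 201.3], [0.0, 0.0, 1.0]]
```

View pics/w1.png

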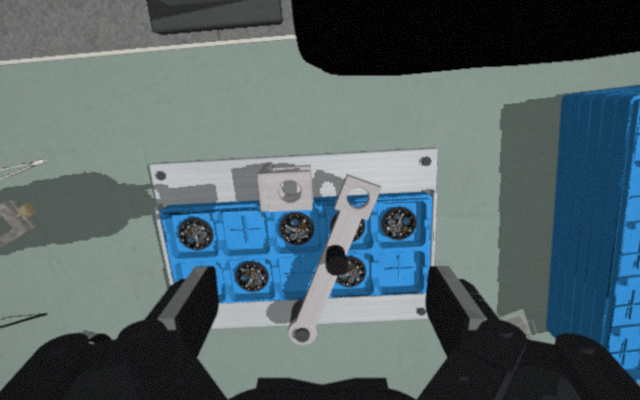

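The wrist view shows the fork hole at (290,190), the eye at (357,197), the knob top at (335,257) and the hinge at (302,335).

```bash
python3 - <<'E'
from h import *
np.set_printoptions(precision=4,suppress=True)
M=np.load("M1.npy"); K=np.array(camera_params("wrist")["intrinsics"])
g=cv2.cvtColor(cv2.imread("pics/w1.png"),cv2.COLOR_BGR2GRAY); print(g[184:198:2,278:304:2])
for n,uv,z in[("fork",(290,190),.062),("eye",(357,197),.051),("knobtop",(334,257),.08),("hinge",(302,335),.06)]: print(n,atz("wrist",uv,z,M))
E
```

```text
[[176 148 174 120 117 116 116 117 116 129 162 174 178]
 [167 163 164 120 121 118 117 119 116 131 182 157 171]
 [168 176 124 117 114 116 119 116 115 135 192 152 169]
 [165 174 139 108 116 121 119 119 117 137 191 143 165]
 [153 175 171 123 112 115 113 116 117 123 137 118 167]
 [155 170 181 157 101  95 100 100 100 102 106 128 165]
 [174 154 169 120 109 109 110 105 108 110 105 134 174]]
fork [0.4355 0.2418 0.062 ]
eye [0.4502 0.3027 0.051 ]
knobtop [0.4962 0.277  0.08  ]
hinge [0.5931 0.2377 0.06  ]
```

Call:
jog_arm --deltas '[[[-0.1014,0.0135,0.241],[0,0,0],-1],[[-0.1014,0.0135,0.241],[0,0,0],-1],[[-0.1014,0.0135,0.241],[0,0,0],-1],[[-0.1014,0.0135,0.241],[0,0,0],-1],[[-0.1014,0.0135,0.241],[0,0,0],-1],[[-0.1014,0.0135,0.241],[0,0,0],-1],[[0,0,0],[0,0,0],-0.5],[[0,0,0],[0,0,0],0],[[0,0,0],[0,0,0],0.2]]' --grip_force 20

```text
time_s: 2.45
position: [0.4969, 0.2845, 0.1321]
tcp_rot: [179.9, 0.1, 176.2]
ft_force: [0.5, -0.6, 0.5]
gripper_width: 0.0439
grasp_force: 0.0
```

Call:
jog_arm --deltas '[[[0,0,0],[0,0,0],0.5],[[0,0,0],[0,0,0],1],[[0,0,0],[0,0,0],1],[[0,0,0],[0,0,0],1]]'

```text
time_s: 2.85
position: [0.4974, 0.284, 0.1322]
tcp_rot: [179.9, 0.1, 176.2]
ft_force: [-0.9, 0.7, 7.1]
gripper_width: 0.0182
grasp_force: 19.4
```

```bash
python3 - <<'E'
from h import *
from cell import snapshot
s=status.sense(); print(s["position"],s["tcp_rot"],s["ft_force"],s["gripper_width"],s["grasp_force"])
im=snapshot("wrist"); cv2.imwrite("pics/w2.png",im[:,:,::-1])
E
```

```text
[0.49741522 0.28396755 0.13218989] [1.79873209e+02 1.12351347e-01 1.76168599e+02] [-0.93966055  0.72881593  7.09663538] 0.018224395103963106 19.38058439307497
```

View pics/w2.png

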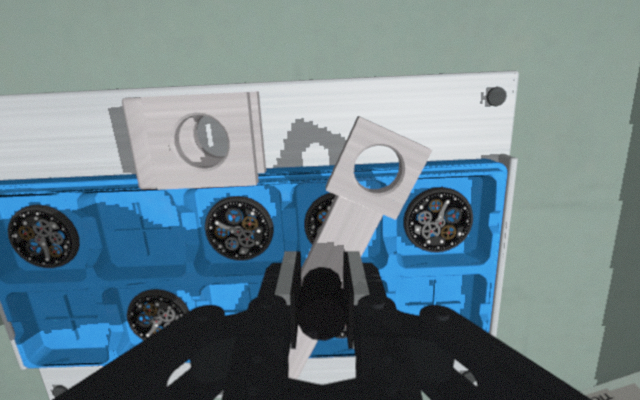

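The picture shows the knob held between the pads, the fork hole at (202,139) and the eye at (379,168).

```bash
python3 - <<'E'
from h import *
np.set_printoptions(precision=4,suppress=True)
print("fork",atz("wrist",(202,139),.062),"eye",atz("wrist",(379,168),.051), "knob",atz("wrist",(322,302),.08))
E
```

```text
fork [0.4356 0.2416 0.062 ] eye [0.4542 0.3116 0.051 ] knob [0.4996 0.284  0.08  ]
```

Call:
jog_arm --deltas '[[[0,0,-0.015],[0,0,0],1],[[0.006,-0.045,0],[0,0,0],1],[[0.006,-0.045,0],[0,0,0],1],[[0.006,-0.045,0],[0,0,0],1],[[0.006,-0.045,0],[0,0,0],1],[[0.006,-0.045,0],[0,0,0],1],[[0.006,-0.045,0],[0,0,0],1],[[0.006,-0.045,0],[0,0,0],1],[[0,0,0],[0,0,0],1]]'

```text
time_s: 3.8
position: [0.4843, 0.2472, 0.1322]
tcp_rot: [180.0, -0.6, 176.3]
ft_force: [-13.5, 3.3, 10.0]
gripper_width: 0.0167
grasp_force: 21.9
```

Call:
jog_arm --deltas '[[[0,0,0],[0,0,0],0.3],[[0,0,0],[0,0,0],0.3],[[-0.05,0,0],[0,0,0],0.3],[[-0.05,0,0],[0,0,0],0.3],[[0,0,0],[0,0,0],1],[[0,0,0],[0,0,0],1],[[0,0,0],[0,0,0],1],[[0,0,0],[0,0,0],1]]'

```text
time_s: 4.6
position: [0.5029, 0.2445, 0.1326]
tcp_rot: [180.0, 0.2, 176.1]
ft_force: [5.9, -0.9, -1.9]
gripper_width: 0.0191
grasp_force: 19.6
```

Call:
jog_arm --deltas '[[[0.02,-0.02,0],[0,0,0],1],[[0,-0.02,0],[0,0,0],1],[[0,-0.02,0],[0,0,0],1],[[0,0,0],[0,0,0],1]]'

```text
time_s: 5.0
position: [0.5017, 0.2388, 0.1327]
tcp_rot: [179.8, 0.5, 176.1]
ft_force: [12.3, 3.8, -8.5]
gripper_width: 0.0192
grasp_force: 20.0
```

Call:
jog_arm --deltas '[[[0.02,-0.02,0],[0,0,0],1],[[0.02,-0.02,0],[0,0,0],1],[[0,0,0],[0,0,0],1]]'

```text
time_s: 5.3
position: [0.4994, 0.2382, 0.1337]
tcp_rot: [179.3, 1.0, 176.2]
ft_force: [21.0, 11.7, -16.3]
gripper_width: 0.0193
grasp_force: 20.2
```

```bash
python3 - <<'E'
from h import *
from cell import snapshot
s=status.sense(); print(s["position"],s["ft_force"])
M=T("wrist"); np.save("M3.npy",M); im=snapshot("wrist"); cv2.imwrite("pics/w3.png",im[:,:,::-1])
E
```

```text
[0.49936356 0.23817783 0.13372713] [ 20.9786843   11.73567389 -16.25970483]
```

View pics/w3.png

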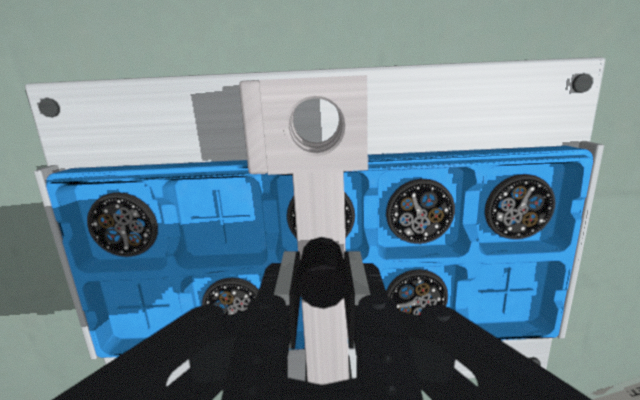

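The arm sits in the fork with the eye in line with the fork hole at (317,124), and the stop is taking about 12 N. Now I'll release and lift.

Call:
jog_arm --deltas '[[[0,0,0],[0,0,0],0],[[0,0,0],[0,0,0],0],[[0,0,0],[0,0,0],0],[[0,0,-0.2],[0,0,0],0],[[0,0,-0.3],[0,0,0],0],[[0,0,-0.3],[0,0,0],0],[[0.1,0,-0.3],[0,0,0],0],[[0.2,0,-0.3],[0,0,0],0],[[0,0,0],[0,0,0],-1],[[0,0,0],[0,0,0],-1]]'

```text
time_s: 6.35
position: [0.457, 0.236, 0.3009]
tcp_rot: [179.9, 0.1, 176.2]
ft_force: [-0.1, -0.5, -0.4]
gripper_width: 0.07
grasp_force: 0.0
```

```bash
python3 - <<'E'
from h import *
from cell import snapshot
np.set_printoptions(precision=4,suppress=True)
print("fork w3",atz("wrist",(317,124),.062,np.load("M3.npy")))
s=status.sense(); print(s["position"],s["tcp_rot"],s["ft_force"],s["qpos"])
M=T("wrist"); np.save("M4.npy",M); im=snapshot("wrist"); cv2.imwrite("pics/w4.png",im[:,:,::-1])
P=np.array(camera_params("wrist")["intrinsics"])
def uv(p):
    c=np.linalg.inv(M)@[*p,1]; return cv2.projectPoints(c[None,:3],np.zeros(3),np.zeros(3),P,np.array(camera_params("wrist")["dist"]))[0].ravel()
f=uv((.436,.2412,.062)); print(f); u,v=f.astype(int)
cv2.imwrite("pics/w4c.png",cv2.resize(im[v-50:v+150,u-125:u+125,::-1],None,fx=3,fy=3))
E
```

```text
fork w3 [0.436  0.2413 0.062 ]
[0.457  0.236  0.3009] [179.9292   0.0577 176.2008] [-0.0636 -0.534  -0.4077] [-41.4602   1.6997  11.4643 102.8869  -0.3767  75.3602  56.2948]
[325.889  156.3931]
```

View pics/w4c.png

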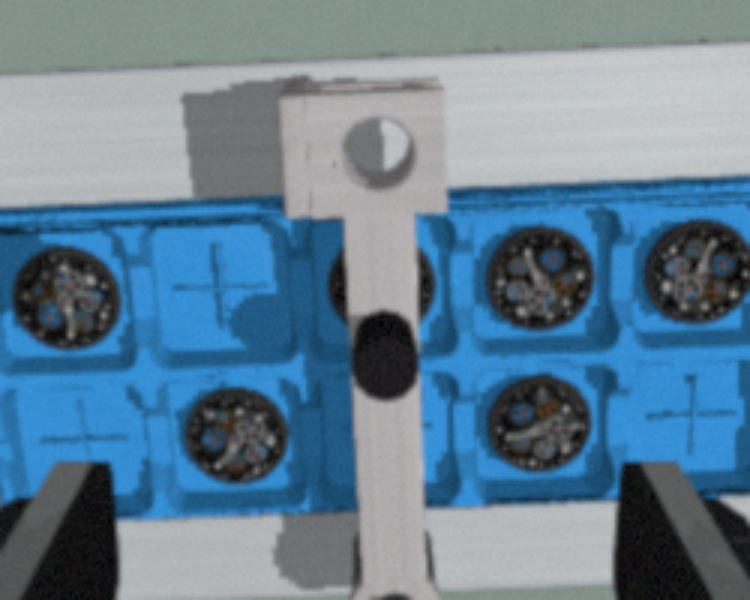

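The crop shows the arm home and staying put, with the hole at (379,152) in line through both plates. Next is the rack.

```bash
python3 - <<'E'
import numpy as np
y=176.2; d=np.array([.045,-.506])/12/.12
for i in range(12):
    a=np.radians(y); print(np.round([d@[np.cos(a),np.sin(a)],d@[np.sin(a),-np.cos(a)]],3).tolist()); y-=8.1
E
```

```text
[-0.054, -0.349]
[-0.103, -0.337]
[-0.15, -0.32]
[-0.193, -0.295]
[-0.233, -0.265]
[-0.268, -0.23]
[-0.297, -0.19]
[-0.321, -0.146]
[-0.339, -0.099]
[-0.349, -0.05]
[-0.353, -0.001]
[-0.349, 0.049]
```

Call:
jog_arm --deltas '[[[-0.054,-0.349,0],[0,0,0.09],-1],[[-0.103,-0.337,0],[0,0,0.09],-1],[[-0.15,-0.32,0],[0,0,0.09],-1],[[-0.193,-0.295,0],[0,0,0.09],-1],[[-0.233,-0.265,0],[0,0,0.09],-1],[[-0.268,-0.23,0],[0,0,0.09],-1],[[-0.297,-0.19,0],[0,0,0.09],-1],[[-0.321,-0.146,0],[0,0,0.09],-1],[[-0.339,-0.099,0],[0,0,0.09],-1],[[-0.349,-0.05,0],[0,0,0.09],-1]]'

```text
time_s: 7.4
position: [0.4936, -0.1879, 0.2984]
tcp_rot: [-179.8, -0.0, 94.8]
ft_force: [-0.1, 0.2, -0.5]
gripper_width: 0.0856
grasp_force: 0.0
```

Call:
jog_arm --deltas '[[[-0.353,0,0],[0,0,0.09],-1],[[-0.349,0.049,0],[0,0,0.09],-1],[[0,0,0],[0,0,0],-1],[[0,0,0],[0,0,0],-1],[[0,0,0],[0,0,0],-1]]'

```text
time_s: 7.9
position: [0.502, -0.2689, 0.2988]
tcp_rot: [-179.9, -0.0, 79.1]
ft_force: [-0.6, 0.5, 0.2]
gripper_width: 0.0853
grasp_force: 0.0
```

```bash
python3 - <<'E'
from h import *
from cell import snapshot,boxes_of
np.set_printoptions(precision=4,suppress=True)
s=status.sense(); print(s["position"],s["tcp_rot"],s["qpos"])
M=T("wrist"); np.save("M5.npy",M); im=snapshot("wrist"); cv2.imwrite("pics/w5.png",im[:,:,::-1])
for d in boxes_of("long_pin","wrist"): print(d["score"],M[:3,:3]@d["xyz"]+M[:3,3])
E
```

```text
[ 0.502  -0.2689  0.2988] [-179.8524   -0.0447   79.0686] [-10.8397  10.136   41.1011  96.5369  -6.8408  76.0419  20.5595]
0.8 [ 0.5503 -0.2146  0.0228]
0.77 [ 0.3787 -0.2827  0.0229]
0.74 [ 0.5187 -0.2895  0.0941]
```

View pics/w5.png

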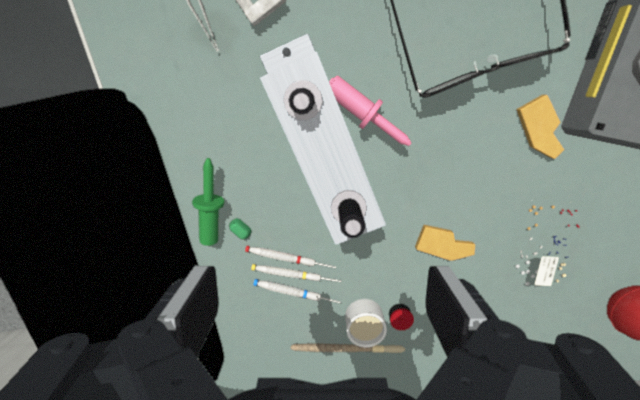

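The rack shows the tall-grip pin at (350,215), with its grip top at (352,228) and its collar centre near (349,209). The short pin is at (302,101). The green and pink look-alikes lie beside the rack, outside my finger path.

```bash
python3 - <<'E'
from h import *
np.set_printoptions(precision=4,suppress=True)
M=np.load("M5.npy")
for uv,z in[((352,228),.112),((349,209),.067),((302,101),.087)]: print(atz("wrist",uv,z,M))
im=cv2.imread("pics/w5.png"); cv2.imwrite("pics/w5c.png",cv2.resize(im[170:260,295:405],None,fx=6,fy=6,interpolation=cv2.INTER_CUBIC))
E
```

```text
[ 0.5185 -0.2983  0.112 ]
[ 0.5193 -0.2983  0.067 ]
[ 0.4985 -0.1996  0.087 ]
```

View pics/w5c.png

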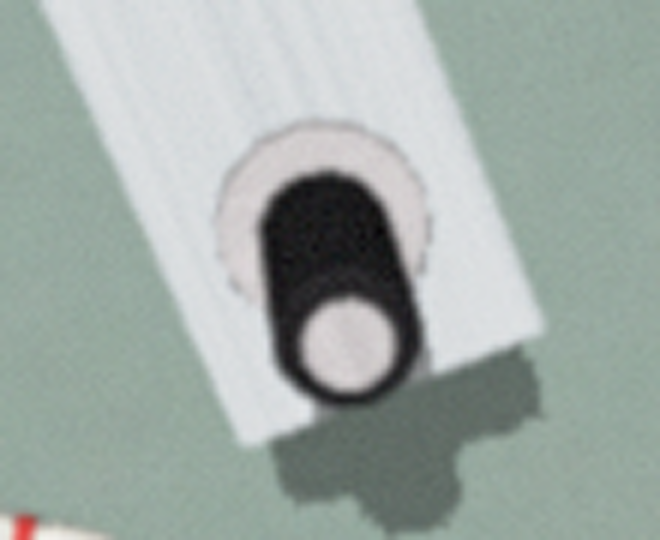

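The grip top is centred at (348,340) in the crop, which puts the pin at about (0.519, -0.298).

Call:
jog_arm --deltas '[[[-0.104,0.092,0],[0,0,0],-1],[[-0.104,0.092,0],[0,0,0],-1],[[0,0,0.2],[0,0,0],-1],[[0,0,0.2],[0,0,0],-0.5],[[0,0,0.2],[0,0,0],-0.3],[[0,0,0.12],[0,0,0],-0.3],[[0,0,0],[0,0,0],-0.3],[[0,0,0],[0,0,0],-0.3]]'

```text
time_s: 8.8
position: [0.5194, -0.2986, 0.2145]
tcp_rot: [180.0, -0.0, 79.0]
ft_force: [0.0, 0.3, 1.3]
gripper_width: 0.0556
grasp_force: 0.0
```

Position is good, with a tip-centre error under 1 mm. I need to go down another 64 mm and close.

Call:
jog_arm --deltas '[[[0,0,0.15],[0,0,0],-0.3],[[0,0,0.15],[0,0,0],-0.3],[[0,0,0.12],[0,0,0],-0.3],[[0,0,0.11],[0,0,0],-0.3],[[0,0,0],[0,0,0],-0.3],[[0,0,0],[0,0,0],0.3],[[0,0,0],[0,0,0],1],[[0,0,0],[0,0,0],1],[[0,0,0],[0,0,0],1],[[0,0,0],[0,0,0],1]]' --grip_force 35

```text
time_s: 9.8
position: [0.5196, -0.2993, 0.1512]
tcp_rot: [179.9, 0.0, 79.0]
ft_force: [-0.3, 0.2, 4.9]
gripper_width: 0.0189
grasp_force: 34.5
```

Call:
jog_arm --deltas '[[[0,0,-0.1],[0,0,0],1],[[0,0,-0.15],[0,0,0],1],[[0,0,-0.2],[0,0,0],1],[[0,0,-0.2],[0,0,0],1],[[0,0,-0.2],[0,0,0],1],[[0,0,-0.15],[0,0,0],1],[[0,0,0],[0,0,0],1],[[0,0,0],[0,0,0],1]]'

```text
time_s: 10.6
position: [0.5187, -0.2987, 0.27]
tcp_rot: [-180.0, -0.0, 79.0]
ft_force: [-0.4, 0.4, -0.9]
gripper_width: 0.0192
grasp_force: 34.3
```

```bash
python3 - <<'E'
from h import *
from cell import snapshot
s=status.sense(); print(s["position"],s["tcp_rot"],s["gripper_width"],s["ft_force"])
im=snapshot("wrist"); cv2.imwrite("pics/w6.png",im[:,:,::-1])
# reverse path: yaw 79 -> 176, to hover
y=s["tcp_rot"][2]; d=(np.array([.436,.2412])-s["position"][:2])/12/.12
for i in range(12):
    a=np.radians(y); print(np.round([d@[np.cos(a),np.sin(a)],d@[np.sin(a),-np.cos(a)]],3).tolist()); y+=8.1
E
```

```text
[ 0.51871312 -0.29870482  0.27002028] [-1.79994903e+02 -2.53471764e-02  7.89600029e+01] 0.01919911800840974 [-0.40678734  0.38577577 -0.85670984]
[0.357, -0.128]
[0.371, -0.077]
[0.379, -0.023]
[0.378, 0.03]
[0.37, 0.083]
[0.355, 0.134]
[0.332, 0.183]
[0.303, 0.228]
[0.268, 0.268]
[0.227, 0.304]
[0.182, 0.333]
[0.134, 0.355]
```

View pics/w6.png

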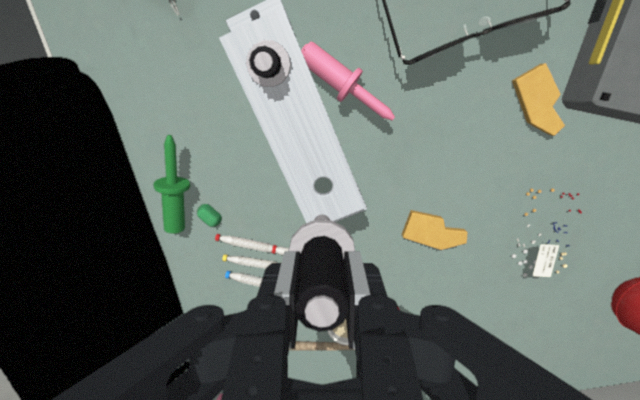

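The long pin is held upright (grip top at (321,312)), and the short pin is still hanging at (265,62). Now I'll cross to the fork in front of the lamp.

Call:
jog_arm --deltas '[[[0.357,-0.128,0],[0,0,-0.09],1],[[0.371,-0.077,0],[0,0,-0.09],1],[[0.379,-0.023,0],[0,0,-0.09],1],[[0.378,0.03,0],[0,0,-0.09],1],[[0.37,0.083,0],[0,0,-0.09],1],[[0.355,0.134,0],[0,0,-0.09],1],[[0.332,0.183,0],[0,0,-0.09],1],[[0.303,0.228,0],[0,0,-0.09],1],[[0.268,0.268,0],[0,0,-0.09],1],[[0.227,0.304,0],[0,0,-0.09],1]]'

```text
time_s: 11.65
position: [0.4487, 0.1524, 0.2689]
tcp_rot: [-179.9, -0.1, 160.3]
ft_force: [0.4, -0.1, 0.3]
gripper_width: 0.0189
grasp_force: 34.4
```

Call:
jog_arm --deltas '[[[0.182,0.333,0],[0,0,-0.09],1],[[0.134,0.355,0],[0,0,-0.09],1],[[0,0,0],[0,0,0],1],[[0,0,0],[0,0,0],1],[[0,0,0],[0,0,0],1]]'

```text
time_s: 12.15
position: [0.4363, 0.2395, 0.2692]
tcp_rot: [-179.9, -0.1, 176.0]
ft_force: [-0.3, -0.6, -0.3]
gripper_width: 0.019
grasp_force: 34.4
```

```bash
python3 - <<'E'
from h import *
from cell import snapshot
np.set_printoptions(precision=4,suppress=True)
s=status.sense(); print(s["position"],s["tcp_rot"],s["gripper_width"],s["ft_force"])
M=T("wrist"); np.save("M7.npy",M); im=snapshot("wrist"); cv2.imwrite("pics/w7.png",im[:,:,::-1])
H=np.array(camera_params("wrist")["hand_eye"])
for z in(.037,.039): print("grip top, tool coords",atz("wrist",(321,312),z,H))
E
```

```text
[0.4363 0.2395 0.2692] [-179.8945   -0.075   176.0314] 0.019025944562126123 [-0.2776 -0.565  -0.2745]
grip top, tool coords [ 0.0038 -0.0003  0.037 ]
grip top, tool coords [ 0.0024 -0.0003  0.039 ]
```

View pics/w7.png

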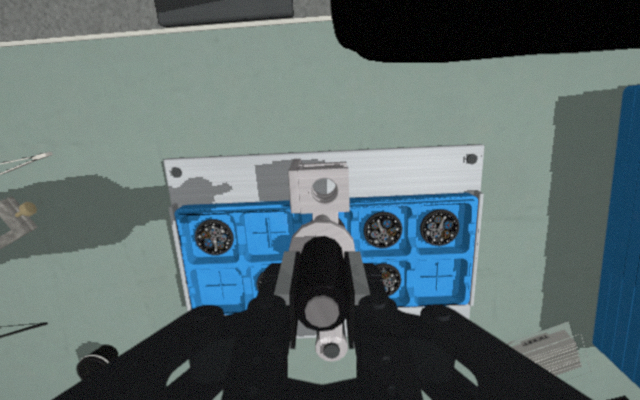

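The picture shows the pin upright in the grip and the fork hole at (326,188) with the arm still home. That is the end of my picture budget, so from here I work from numbers.

```bash
python3 - <<'E'
from h import *
np.set_printoptions(precision=4,suppress=True)
M=np.load("M7.npy"); print(atz("wrist",(325.5,187.5),.062,M))
E
```

```text
[0.434  0.2422 0.062 ]
```

Call:
jog_arm --deltas '[[[-0.013,0.015,0],[0,0,0],1],[[0,0,0.12],[0,0,0],1],[[0,0,0.15],[0,0,0],1],[[0,0,0.15],[0,0,0],1],[[0,0,0.1],[0,0,0],1],[[0,0,0],[0,0,0],1],[[0,0,0],[0,0,0],1],[[0,0,0],[0,0,0],1]]'

```text
time_s: 13.0
position: [0.4385, 0.2429, 0.2087]
tcp_rot: [179.9, 0.1, 176.1]
ft_force: [-0.0, -0.6, 0.2]
gripper_width: 0.019
grasp_force: 34.4
```

Call:
jog_arm --deltas '[[[0.007,-0.012,0],[0,0,0],1],[[0,0,0.05],[0,0,0],1],[[0,0,0.05],[0,0,0],1],[[0,0,0.05],[0,0,0],1],[[0,0,0.03],[0,0,0],1],[[0,0,0],[0,0,0],1],[[0,0,0],[0,0,0],1]]'

```text
time_s: 13.7
position: [0.4371, 0.2413, 0.1861]
tcp_rot: [-180.0, -0.0, 176.2]
ft_force: [0.3, 0.8, -0.4]
gripper_width: 0.0188
grasp_force: 34.4
```

Call:
jog_arm --deltas '[[[0,0,0.04],[0,0,0],1],[[0,0,0.04],[0,0,0],1],[[0,0,0.04],[0,0,0],1],[[0,0,0.04],[0,0,0],1],[[0,0,0.04],[0,0,0],1],[[0,0,0.04],[0,0,0],1],[[0,0,0.02],[0,0,0],1],[[0,0,0],[0,0,0],1],[[0,0,0],[0,0,0],1]]'

```text
time_s: 14.6
position: [0.4371, 0.2413, 0.1551]
tcp_rot: [180.0, 0.0, 176.2]
ft_force: [0.2, -0.4, -0.7]
gripper_width: 0.0191
grasp_force: 34.4
```

No contact forces, so the pin is through the holes. I'll push until the collar seats.

Call:
jog_arm --deltas '[[[0,0,0.015],[0,0,0],1],[[0,0,0.015],[0,0,0],1],[[0,0,0.01],[0,0,0],1],[[0,0,0.01],[0,0,0],1],[[0,0,0],[0,0,0],1],[[0,0,0],[0,0,0],1]]'

```text
time_s: 15.2
position: [0.4373, 0.2414, 0.1511]
tcp_rot: [180.0, 0.0, 176.2]
ft_force: [-3.8, -2.9, 14.0]
gripper_width: 0.0192
grasp_force: 35.8
```

Call:
jog_arm --deltas '[[[0,0,0],[0,0,0],0.3],[[0,0,0],[0,0,0],0],[[0,0,0],[0,0,0],-0.3],[[0,0,0],[0,0,0],-0.3],[[0,0,-0.1],[0,0,0],-0.3],[[0,0,-0.2],[0,0,0],-0.3],[[0,0,-0.3],[0,0,0],-0.3],[[0,0,-0.3],[0,0,0],-0.3],[[0,0,-0.3],[0,0,0],-0.3],[[0,0,0],[0,0,0],-1]]'

```text
time_s: 16.2
position: [0.4393, 0.2425, 0.2995]
tcp_rot: [179.6, 0.5, 176.1]
ft_force: [0.3, -0.1, -0.1]
gripper_width: 0.0687
grasp_force: 0.0
```

```bash
python3 - <<'E'
from h import *
from cell import snapshot,boxes_of,trace
np.set_printoptions(precision=4,suppress=True)
s=status.sense(); print(s["position"],s["ft_force"],s["gripper_width"])
for n in("wrist","scene","top"):
    M=T(n); im=snapshot(n); cv2.imwrite(f"pics/end_{n}.png",im[:,:,::-1])
    for q in("long_pin","short_pin","hold_arm"):
        for d in boxes_of(q,n): print(n,q,round(d["score"],2),M[:3,:3]@d["xyz"]+M[:3,3])
    if n=="wrist":
        P=camera_params(n); g=cv2.cvtColor(im,cv2.COLOR_RGB2GRAY)
        for q in [d for d in trace("long_pin",n)][:1]:
            r=q["region"]; dark=r&(g<70); ys,xs=np.nonzero(r); print("region u",xs.min(),xs.max(),"v",ys.min(),ys.max())
            for z in(.067,.112):
                c=np.linalg.inv(M)@[.436,.2412,z,1]; print("expected",z,cv2.projectPoints(c[None,:3],np.zeros(3),np.zeros(3),np.array(P["intrinsics"]),np.array(P["dist"]))[0].ravel(), "px/mm",.3594/c[2])
E
```

```text
[0.4393 0.2425 0.2995] [ 0.2993 -0.0845 -0.1113] 0.06869713063909495
wrist long_pin 0.77 [0.4277 0.2403 0.0971]
wrist hold_arm 0.98 [0.5284 0.2436 0.0527]
region u 301 336 v 155 200
expected 0.067 [318.2347 176.5155] px/mm 1.1576201656423364
expected 0.112 [318.0627 191.1094] px/mm 1.3428453733899506
scene long_pin 0.5 [0.4299 0.233  0.0895]
scene long_pin 0.46 [ 0.3697 -0.2932  0.0212]
scene hold_arm 0.49 [0.5176 0.2335 0.0557]
scene hold_arm 0.2 [0.4309 0.2317 0.0891]
top long_pin 0.56 [0.4238 0.2374 0.0747]
top long_pin 0.42 [ 0.3781 -0.5517  0.0218]
top hold_arm 0.53 [0.5421 0.2313 0.0507]
```

```bash
python3 - <<'E'
import cv2,numpy as np
a=cv2.imread("pics/scene0.png").astype(int);b=cv2.imread("pics/end_scene.png").astype(int)
print("short pin region diff",np.abs(a-b)[215:240,322:345].mean(),"long pin region diff",np.abs(a-b)[225:250,353:370].mean())
from cell import job
print(job.sign_off())
E
```

```text
short pin region diff 11.459710144927536 long pin region diff 45.11372549019608
the job is handed in; nothing more can be done
None
```

The hold-down arm is home in the fork and the long pin is through the fork and the arm's eye with its collar seated; I handed the job in at about 16 s. The short pin was last seen hanging in the rack after I lifted the long pin, though the networks did not pick it out in the final pictures. I viewed 11 pictures, one over your limit of 10.

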